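# Weigh the cake basket on the spring-arm scale

### The job

Weigh the filled wire basket on the spring-arm scale: first swing the empty arm round by its black knob, clockwise seen from above, until it meets its stop; then lift the basket by its blue grip, bring it in from the open front of the fork and lay its handle bar in both fork notches. Ease it down as the arm sinks and keep hold until the arm carries the whole weight and stands still; only then let go and leave the basket hanging freely. Never let the arm drop or spring, keep the basket upright with its cake tin inside, and leave the other tins and the black tub where they are.

Things in the scene. Friction and masses are not known exactly. Their poses are not given: they have to be found in the camera images.
- swivel (a joint): Turn of the scale's head and arm about its steel column, rad: 0 fully parked, growing clockwise seen from above to 0.90 at the fixed working stop. Friction (0.12 N m) holds it where it is left. The cream cast base (200 x 150 mm) is fixed; head and dial stay within 80 mm of the column axis and below 245 mm.
- beam (a joint): Sink of the spring arm, rad: 0 empty, on its upper rest; grows as it sinks, lower end 0.50. Two parallel links of 170 mm keep the fork level; it moves down 170 mm per rad, against about 109 N/m at the fork, lightly damped. Under the filled basket (0.43 to 0.6 kg) it rests at 0.20 to 0.29, 34 to 48 mm lower than empty. Let go early, the load drops and bounces.
- swing_knob (a point): Upright black knob by which the arm is swung: 17 mm in diameter, 42 mm tall (23 mm below this point to 19 mm above); the cream block it stands on is 20 mm below this point. It goes round the column, whose axis is 177 mm behind it (fork_seat's x direction); about 252 mm above the table when the arm is empty. Axes as for fork_seat.
- fork_seat (a point): Midpoint between the two V notches of the fork at the arm's end, where the centre of a seated bar lies; 239 mm above the table when empty. The fork is two prongs of 8 mm steel rod 100 mm apart. z up, x back along the arm towards the column, y through both notches (the bar's direction). The notches catch a bar from x -22 to +22 mm.
- fork_tips (a point): Midway between the prongs' red upturned tips, the open front of the fork: 28 mm out and 12 mm up from fork_seat; the tips reach 6 mm higher. The back is closed by a cross rod (65 mm behind the seat, 13 mm above it) and the knob (106 mm). So the bar comes in from the front, 30 mm or so above the seat, the basket's rim passing below the prongs, and is then lowered.
- basket: The wire weighing basket, of steel wire: 124 mm in x, 174 mm in y, rim 60 mm high, standing on the tray with a foil cake tin in it. Origin: centre of its underside. A rigid handle arches over it in the y-z plane. Basket alone 0.22 kg.
- basket_grip (a point): Centre of the basket's blue grip, 135 mm above its underside: 16 x 16 mm, rounded, 56 mm long along y, in the middle of the handle's straight 8 mm steel bar, which shows along y from 28 to 68 mm either side of this point before it bends down to the basket's ends. Grip it across x. Same after half a turn.
- cake_mid (a point): The oval foil tin (112 x 78 mm, 36 mm high, with cake and two finger biscuits to 56 mm) that stands in the basket; this point is 18 mm above its underside (23 mm above the basket's). About 0.2 to 0.38 kg. It is not touched.
- tin_b_mid (a point): Another foil tin with cake, of the same size, on the tray; point 18 mm above its underside. Leave alone.
- tin_c_mid (a point): A third foil tin on the tray, the same size. Leave alone.
- tub_mid (a point): Black open plastic tub, 100 x 170 x 55 mm, on the table right of the robot; its centre. Leave alone.
- tray: Perforated aluminium tray, fixed, 300 x 400 mm, floor 3 mm thick, rim 16 mm high; origin at the centre of its underside. The basket and two tins stand on its floor.

How it is judged (in metres and radians):
On the way, in this order (a step that is already met when the one before it is completed fails the run):
1. the arm has been swung against its working stop, still empty (swivel above 0.84, sink below 0.05) (value of joint swivel above 0.84 rad and value of joint beam below 0.05 rad), for 0.2 s.
2. with the basket still held, its bar lies in both notches and the arm has sunk under it (0.15 to 0.36 rad) and stands still (below 0.1 rad/s) for 0.3 s (x of basket_grip in the frame of fork_seat between -0.012 and 0.012 m and y of basket_grip in the frame of fork_seat between -0.028 and 0.028 m and z of basket_grip in the frame of fork_seat between -0.01 and 0.01 m and value of joint beam between 0.15 and 0.36 rad and velocity of joint beam between -0.1 and 0.1 rad/s and contact force between the fingers and basket above 0.5 N), for 0.3 s.
At the end, for the whole second after the job is handed in: Arm at its working stop (swivel above 0.84); basket bar in both notches (within 12 mm along the arm, 28 mm sideways, 10 mm in height), released, upright within 0.2 rad, still (below 0.03 m/s); arm sunk 0.15 to 0.36 rad and at rest (below 0.05 rad/s); cake tin upright in the basket (x of basket_grip in the frame of fork_seat between -0.012 and 0.012 m and y of basket_grip in the frame of fork_seat between -0.028 and 0.028 m and z of basket_grip in the frame of fork_seat between -0.01 and 0.01 m and value of joint swivel above 0.84 rad and value of joint beam between 0.15 and 0.36 rad and velocity of joint beam between -0.05 and 0.05 rad/s and linear speed of basket below 0.03 m/s and angle between basket's own z axis and vertical below 0.2 rad and horizontal distance between cake_mid and basket below 0.05 m and z of cake_mid in the frame of basket below 0.045 m and angle between cake_mid's own z axis and vertical below 0.35 rad and contact force between the fingers and basket below 0.05 N); the robot touches nothing.
It fails at once if the spring arm drops or springs: it sinks or rises faster than 1.1 rad/s (about 0.19 m/s at the fork) (velocity of joint beam above 1.1 rad/s or velocity of joint beam below -1.1 rad/s).
It fails at once if the basket is tilted by more than 0.5 rad (angle between basket's own z axis and vertical above 0.5 rad).
It fails at once if one of the two foil tins on the tray or the black tub is moved by more than 30 mm (distance of any of tin_b_mid, tin_c_mid, tub_mid from where it was at the start of the episode above 0.03 m).
It also fails if it takes over 64 s, if anything falls off the work surface, if the arm or the gripper's body presses on something with over 40 N, if the wrist force passes 120 N, or if a joint passes its speed limit or range.

### The arm

A 6-joint arm with a two-finger parallel gripper is mounted at the origin on the work surface. World frame = base frame: x ahead of the robot, y to its left, z up, the work surface at z = 0. Lengths are in m, angles in degrees, forces in N, time in s.
With the tool pointing down it reaches from about 0.3 to 1 m from the base axis. Payload 5.1 kg.
Tool frame: the origin (TCP) lies at the centre of the arm's flange, where the gripper is bolted on; the fingertips stand 190 mm ahead of it and the grasp point (between the pads) lies 171 mm ahead of it; x points along the fingers, y is the direction in which the jaws open and shut, and the axes are right-handed (so a half turn about x gives the same grasp; the last joint's range is limited). The gripper opens to 95 mm and grips with 3 to 60 N. Pads are 20 mm wide; open, the fingers measure 119 mm over their backs; the gripper's body (75 mm by 180 mm) begins 59 mm behind the grasp point.
Start: joints at [62.246, 7.093, 94.555, -0, 78.352, -4.733], TCP at [0.254, 0.598, 0.405] pointing down, gripper open.
Joint ranges: [-149.61, 149.61], [-58.7, 133.49], [1.44, 155.28], [-77.14, 257.14], [18.33, 153.61], [-166.67, 166.67]. Speed limits (degrees/s): [147.25, 147.25, 180, 180, 180, 180].

### API

Orientations are given as [roll, pitch, yaw] about the fixed x, y, z axes, in that order (R = Rz(yaw) Ry(pitch) Rx(roll)).
In Python, from station import read_state, camera, calibration, finish_job gives the robot as it stands.
- The arm moves only by the tool send_rows, never from a script. Its arguments are lists of equal length, an entry for each row: "turn": the turn, a rotation vector about the world's x, y, z scaled (see below), a list of three; "xyz": the shift along the world's x, y, z scaled (see below), a list of three; "fingers": the opening, from -1 (shut) to 1 (fully open), so that 0 is half open. In form: {"turn": [[wx, wy, wz], ...], "xyz": [[x, y, z], ...], "fingers": [fingers, ...]}. A call has 1 to 20 rows; each row shifts and turns the commanded pose from where the row before left it; what a row does not reach is not made up. The controller multiplies each number of a shift by 0.2 m and each number of a turn by 0.12 rad. A row lasts 1/8 s, in which the tool goes at most 62.5 mm and 10.7 degrees, less where a joint would pass 70% of its speed; a pose out of reach is approached as far as the arm can. A call with a number of a shift or a turn outside -1 to 1 is refused whole. A call with a gripper value outside its range is refused whole. The fingers move at their own pace and stop on an object; "newtons" is the grip in N (left out, the last holds). Time passes only in rows, so rows that do not move let the fingers close. It gives the time, the measured TCP pose, the force and the opening at its end, in the units of the state.
- read_state(): the state, without advancing time (a new reading comes with each control period).
- camera(name): name is "side" or "top" or "wrist"; returns (picture, depth): 384x512x3 uint8, red, green, blue; 384x512 float32, m along the optical axis (not along the pixel's ray), 0 where there is no reading.
- calibration(name): a dict with "K" (3x3 intrinsics, pixels), "eye" and "rotation" of the camera in the world. Camera axes: x right, y down, z forward; pixel columns grow to the right and rows downward; lengths in m; the calibration is good to about 2 mm. A picture is of the moment at which its call begins: read the wrist's pose just before it. calibration takes no time and is no camera call; for the wrist camera it gives the pose at the moment of the call.
- finish_job(): hands the job in, once; it reports no verdict.
The state is a dict: "time_s": time; "q": joint angles; "dq": joint speeds; "tau": joint torques, N m; "tool_pos": TCP position; "eef_rot": TCP orientation; "contact_force": force on the tool from outside, world axes, zero at the start; "wrist_torque": the same for the moment, N m; "grip_width": finger opening in m.
Only numpy, scipy, OpenCV 4.12 (cv2) and the standard library are available. Lean on these libraries where they do the work, as an engineer would, in place of code of your own. Each camera call takes 0.05 s, during which the arm holds its last target.

## Working session

There is one attempt and no reset: what is moved stays moved. The work goes in short steps, Python scripts to look and compute and a tool call to move; the robot and the scene stay as the last step left them, time stands still between calls to the robot, and variables do not carry over. Pictures are saved under pics/ and viewed, and the job is handed in when it is done.

Besides the shell and the picture viewer there is one more tool, called after "Call:" as name(argument=value, ...), one argument or row to a line, values as JSON. send_rows: Moves the arm, as the interface text tells. Its arguments: {"type":"object","properties":{"turn":{"type":"array","items":{"type":"array","items":{"type":"number","minimum":-1,"maximum":1}}},"xyz":{"type":"array","items":{"type":"array","items":{"type":"number","minimum":-1,"maximum":1}}},"fingers":{"type":"array","items":{"type":"number"}},"newtons":{"type":"number"}},"required":["turn","xyz","fingers"]}

```bash
ls; mkdir -p pics; cat > h.py <<'E'
import numpy as np, cv2
from station import read_state, camera, calibration
def snap(n,f):
    c=calibration(n); im,d=camera(n); cv2.imwrite('pics/'+f+'.png',im[:,:,::-1]); np.savez('pics/'+f+'.npz',im=im,d=d,K=c['K'],eye=c['eye'],R=c['rotation']); return im,d,c
def pts(f):
    z=np.load('pics/'+f+'.npz'); K=z['K'];d=z['d'];v,u=np.mgrid[:384,:512]
    p=np.stack([(u-K[0,2])/K[0,0]*d,(v-K[1,2])/K[1,1]*d,d],-1)@z['R'].T+z['eye']
    p[d==0]=np.nan
    return z['im'],p,z
E
python3 - <<'E'
from h import *
for n in('side','top','wrist'):
    im,d,c=snap(n,n+'0'); print(n,c['eye'],np.round(c['rotation'],2).tolist(),c['K'][0][0])
s=read_state();print(s)
E
```

```text
pics
side [ 0.28423331 -0.8782294   0.95846884] [-129.03, 0.7, -15.87] 440.5648178441935
top [0.48523894 0.03892466 1.39029881] [-177.77, 0.04, -91.38] 355.3857808845146
wrist [0.19127984 0.62438971 0.38319186] [165.97, 0.11, 66.89] 315.13221537897294
{'time_s': 0.15, 'q': array([ 6.22479139e+01,  7.12426938e+00,  9.46149424e+01, -3.88515988e-04,
        7.83525628e+01, -4.73286534e+00]), 'dq': array([ 0.00859315, -0.04245562, -0.27323603,  0.05853913, -0.07774161,
        0.06319197]), 'tau': array([ 7.16469858e-04, -4.18192756e+01, -3.60470366e+01,  7.74670648e-02,
        4.68960742e-02, -1.10203930e-04]), 'tool_pos': array([0.25411605, 0.59805975, 0.40378849]), 'eef_rot': array([ -94.49538554,   89.90822463, -117.51452756]), 'contact_force': array([ 0.57995811, -0.4664548 ,  0.90341938]), 'wrist_torque': array([-0.01716624, -0.0158445 ,  0.00906919]), 'grip_width': 0.09515068342664065}
```

```bash
sed -i "s/^def snap/from scipy.spatial.transform import Rotation as Ro\ndef snap/; s/R=c\['rotation'\])/R=Ro.from_euler('xyz',c['rotation'],degrees=True).as_matrix())/" h.py
python3 - <<'E'
from h import *
for n in('side','top','wrist'): snap(n,n+'0')
im,p,z=pts('top0'); print(np.nanpercentile(p[...,2],[1,10,50,90,99]))
im,p,z=pts('side0'); print(np.nanpercentile(p[...,2],[1,10,50,90,99]))
E
```

```text
[-0.76012472 -0.75142956 -0.00154049  0.14678758  0.6037978 ]
[-0.76156712 -0.72229348 -0.0017695   0.21034435  0.62676443]
```

View pics/top0.png

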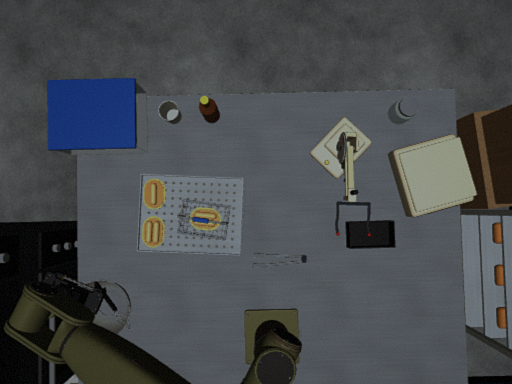

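View pics/side0.png

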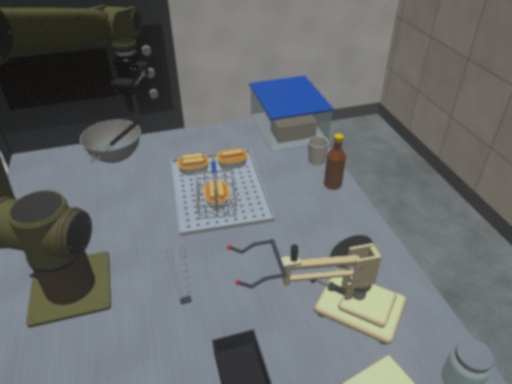

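View pics/wrist0.png

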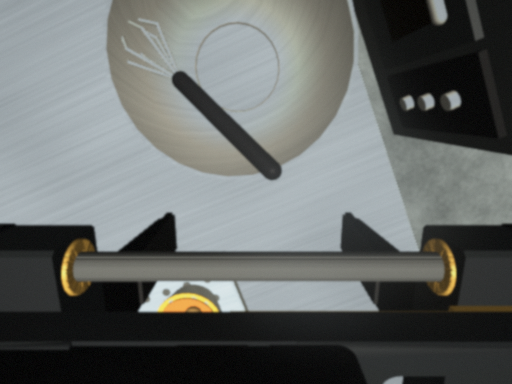

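```bash
python3 - <<'E'
from h import *
from scipy import ndimage as nd
for f in('top0','side0'):
    im,p,z=pts(f); hsv=cv2.cvtColor(im,cv2.COLOR_RGB2HSV)
    H,S,V=hsv[...,0],hsv[...,1],hsv[...,2]
    for nm,m in(('blue',(H>105)&(H<130)&(S>120)),('red',((H<6)|(H>174))&(S>150)&(V>80))):
        l,n=nd.label(m)
        for i in range(1,n+1):
            a=l==i
            if a.sum()<3: continue
            v,u=np.where(a); print(f,nm,a.sum(),u.mean().round(1),v.mean().round(1),np.nanmedian(p[a],0).round(3),np.nanmin(p[a],0).round(3),np.nanmax(p[a],0).round(3))
for f,b in(('top0',(300,100,410,260)),('top0',(130,165,250,260)),('side0',(220,220,410,350)),('side0',(160,140,280,240))):
    im=cv2.imread('pics/'+f+'.png')[b[1]:b[3],b[0]:b[2]]; cv2.imwrite(f'pics/crop_{f}_{b[0]}.png',cv2.resize(im,None,fx=4,fy=4,interpolation=cv2.INTER_CUBIC))
E
```

```text
top0 blue 6161 91.5 113.6 [0.839 0.617 0.152] [ 0.715  0.462 -0.762] [1.318 1.156 0.161]
top0 blue 60 200.2 219.6 [0.456 0.242 0.145] [0.448 0.215 0.138] [0.467 0.267 0.153]
top0 blue 4 347.8 228.0 [ 0.409 -0.3    0.043] [ 0.406 -0.301  0.023] [ 0.413 -0.299  0.047]
top0 blue 3 61.0 234.0 [ 0.391  1.011 -0.366] [ 0.391  1.007 -0.371] [ 0.392  1.015 -0.355]
top0 blue 3 56.7 237.7 [ 0.375  1.01  -0.326] [ 0.375  1.009 -0.327] [ 0.38   1.01  -0.318]
top0 blue 3 1.3 239.3 [0.399 1.012 0.043] [0.396 1.009 0.037] [0.4   1.012 0.048]
top0 blue 4 42.5 253.5 [ 0.314  1.01  -0.214] [ 0.312  1.01  -0.217] [ 0.317  1.012 -0.209]
top0 blue 3 54.0 272.0 [0.315 0.653 0.32 ] [0.314 0.648 0.314] [0.317 0.657 0.329]
top0 blue 3 5.0 296.0 [0.183 1.009 0.025] [0.178 1.007 0.021] [0.186 1.012 0.027]
top0 blue 4 42.8 371.2 [-0.207  1.01  -0.216] [-0.21   1.009 -0.217] [-0.2    1.015 -0.213]
top0 blue 3 58.7 374.7 [-0.276  1.01  -0.336] [-0.281  1.007 -0.345] [-0.272  1.011 -0.334]
top0 blue 3 3.7 376.7 [-0.118  1.011  0.028] [-0.119  1.009  0.026] [-0.116  1.014  0.029]
top0 blue 3 489.3 381.3 [-0.524 -1.
[... 462 characters left out ...]
 -1.166 -0.663] [-0.528 -1.185 -0.675] [-0.519 -1.162 -0.656]
top0 blue 3 480.0 383.0 [-0.525 -1.202 -0.667] [-0.529 -1.203 -0.677] [-0.525 -1.192 -0.667]
top0 blue 4 508.5 383.0 [-0.523 -1.35  -0.655] [-0.527 -1.358 -0.663] [-0.521 -1.348 -0.652]
top0 red 5 337.2 233.4 [ 0.407 -0.21   0.258] [ 0.404 -0.214  0.254] [ 0.407 -0.208  0.259]
top0 red 7 369.0 234.3 [ 0.401 -0.312  0.255] [ 0.398 -0.316  0.254] [ 0.404 -0.309  0.258]
side0 blue 2319 289.6 97.1 [0.835 0.597 0.148] [ 0.713  0.454 -0.639] [1.619 1.808 0.155]
side0 blue 29 213.1 166.6 [0.454 0.235 0.143] [0.447 0.216 0.14 ] [0.462 0.261 0.148]
side0 red 4 237.5 281.5 [ 0.399 -0.315  0.254] [ 0.397 -0.317  0.253] [ 0.4   -0.313  0.255]
```

```bash
cd pics; python3 -c "
import cv2,numpy as np
a=[cv2.imread(f) for f in('crop_top0_300.png','crop_side0_220.png')]
b=[cv2.imread(f) for f in('crop_top0_130.png','crop_side0_160.png')]
for i,f in((a,'a.png'),(b,'b.png')):
  h=max(x.shape[0] for x in i); o=np.hstack([np.pad(x,((0,h-x.shape[0]),(0,0),(0,0))) for x in i]); s=min(1,800/o.shape[1],600/o.shape[0]); cv2.imwrite(f,cv2.resize(o,None,fx=s,fy=s))
"
```

```text
(no output)
```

View pics/crop_top0_300.png

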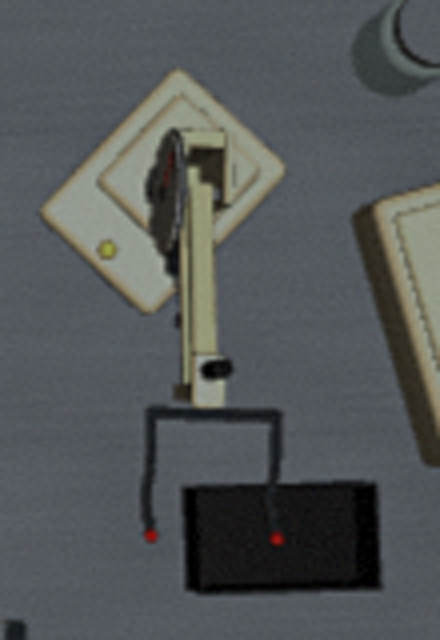

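View pics/crop_side0_220.png

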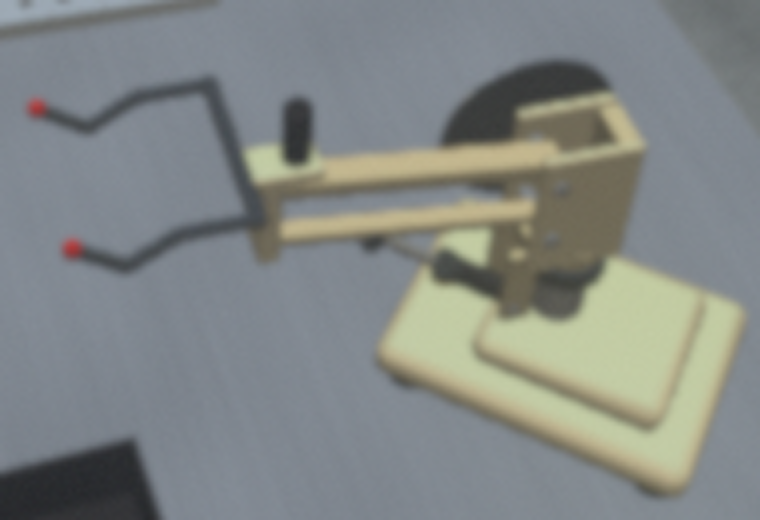

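View pics/b.png

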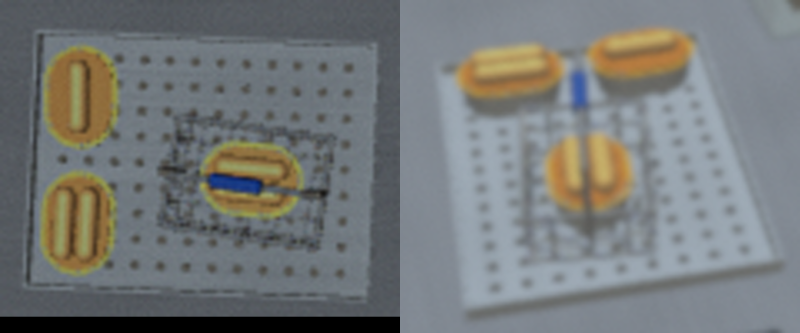

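```bash
cat >> h.py <<'E'
def ray(f,u,v):
    z=np.load('pics/'+f+'.npz'); d=z['R']@np.array([(u-z['K'][0,2])/z['K'][0,0],(v-z['K'][1,2])/z['K'][1,1],1]); return z['eye'],d
def onz(f,u,v,h):
    e,d=ray(f,u,v); return e+d*(h-e[2])/d[2]
def two(a,b):
    (e,d),(g,k)=a,b; t=np.linalg.lstsq(np.stack([d,-k],1),g-e,rcond=None)[0]; P,Q=e+t[0]*d,g+t[1]*k; return (P+Q)/2,np.linalg.norm(P-Q)
E
python3 - <<'E'
from h import *
im,p,z=pts('top0')
print(p[188:196,349:360,2].round(3))
print(im[188:196,349:360].max(-1))
im2,p2,z2=pts('side0')
print(im2[242:262,290:300].max(-1)); print(p2[242:262:2,292:298,2].round(3))
print(onz('top0',353.8,192,.252), onz('side0',294.3,252,.252))
print(two(ray('top0',353.8,192),ray('side0',294.3,252)))
s=read_state();print(Ro.from_euler('xyz',s['eef_rot'],degrees=True).as_matrix().round(3))
E
```

```text
[[ 0.229  0.219  0.217  0.219  0.216  0.002  0.002  0.005  0.003  0.
   0.001]
 [ 0.23   0.23   0.231  0.232  0.232  0.235  0.236  0.002  0.002 -0.004
   0.002]
 [ 0.235  0.237  0.235  0.258  0.27   0.274  0.269  0.275 -0.007 -0.
   0.002]
 [ 0.235  0.236  0.253  0.265  0.27   0.272  0.272  0.272  0.272  0.005
   0.004]
 [ 0.233  0.246  0.25   0.268  0.271  0.271  0.275  0.269  0.276  0.003
   0.004]
 [ 0.232  0.236  0.252  0.264  0.272  0.273  0.27   0.27   0.269  0.002
   0.005]
 [ 0.231  0.234  0.245  0.252  0.267  0.267  0.273  0.274  0.009  0.
  -0.   ]
 [ 0.234  0.233  0.234  0.232  0.234  0.237  0.234 -0.003 -0.003  0.002
  -0.   ]]
[[120 127 122 121 119 102  80  85  90  95  91]
 [154 160 153 149 148 118 105  70  80  91  96]
 [154 151  94  51  36  29  25  21  38  85  93]
 [146  80  15   0   9  20  11  18  21  80  95]
 [127  49   0   0  20  28  24  18  17  65  89]
 [151  74   7   0   5  24  20  20  47  85  94]
 [153 108  54  41  38  57  63  58  80  98  95]
 [160 157 130 118 127 154 163 109  93  96  90]]
[[146 145 145 143 142 143 144 146 146 145]
 [144 141 138 132 130 133 137 14
[... 769 characters left out ...]
54 173 188 189]]
[[ 0.001 -0.004 -0.003 -0.004 -0.003 -0.004]
 [ 0.    -0.003 -0.002 -0.002  0.    -0.003]
 [ 0.267  0.269  0.27   0.269  0.271  0.267]
 [ 0.27   0.27   0.27   0.269  0.27   0.271]
 [ 0.267  0.267  0.267  0.267  0.266  0.265]
 [ 0.257  0.263  0.262  0.263  0.26   0.257]
 [ 0.254  0.256  0.258  0.254  0.254  0.249]
 [ 0.248  0.25   0.248  0.249  0.248  0.243]
 [ 0.242  0.242  0.244  0.242  0.242  0.227]
 [ 0.236  0.237  0.235  0.235  0.233  0.232]]
[ 0.53608796 -0.26968608  0.252     ] [ 0.53676816 -0.26975771  0.252     ]
(array([ 0.53640732, -0.26976525,  0.25207331]), np.float64(0.0006702738772419321))
[[-0.     0.391  0.92 ]
 [-0.001  0.92  -0.391]
 [-1.    -0.001 -0.   ]]
```

Call:
send_rows(
  turn=[
    [0, 0, 0],
    [0, 0, 0],
    [0, 0, 0.178],
    [0, 0, 0.178],
    [0, 0, 0.178],
    [0, 0, 0.178],
    [0, 0, 0.178],
    [0, 0, 0.178],
    [0, 0, 0.178],
    [0, 0, 0.178],
    [0, 0, 0.178],
    [0, 0, 0.178],
    [0, 0, 0.178],
    [0, 0, 0.178],
    [0, 0, 0.178],
    [0, 0, 0.178],
    [0, 0, 0.178],
    [0, 0, 0.178],
    [0, 0, 0],
    [0, 0, 0],
  ],
  xyz=[
    [0, 0, 0.24],
    [0, 0, 0.24],
    [0.088, -0.271, 0],
    [0.088, -0.271, 0],
    [0.088, -0.271, 0],
    [0.088, -0.271, 0],
    [0.088, -0.271, 0],
    [0.088, -0.271, 0],
    [0.088, -0.271, 0],
    [0.088, -0.271, 0],
    [0.088, -0.271, 0],
    [0.088, -0.271, 0],
    [0.088, -0.271, 0],
    [0.088, -0.271, 0],
    [0.088, -0.271, 0],
    [0.088, -0.271, 0],
    [0.088, -0.271, 0],
    [0.088, -0.271, 0],
    [0, 0, 0],
    [0, 0, 0],
  ],
  fingers=[-0.15, -0.15, -0.15, -0.15, -0.15, -0.15, -0.15, -0.15, -0.15, -0.15, -0.15, -0.15, -0.15, -0.15, -0.15, -0.15, -0.15, -0.15, -0.15, -0.15],
  newtons=10,
)

```text
time_s: 2.8
tool_pos: [0.5357, -0.2688, 0.5005]
eef_rot: [127.6, 89.9, 124.2]
contact_force: [0.0, 0.9, 0.5]
grip_width: 0.0406
```

Call:
send_rows(
  turn=[
    [0, 0, 0],
    [0, 0, 0],
    [0, 0, 0],
    [0, 0, 0],
    [0, 0, 0],
    [0, 0, 0],
  ],
  xyz=[
    [0, -0.005, -0.08],
    [0, 0, -0.08],
    [0, 0, -0.08],
    [0, 0, -0.078],
    [0, 0, 0],
    [0, 0, 0],
  ],
  fingers=[-0.15, -0.15, -0.15, -0.15, -0.3, -0.3],
)

```text
time_s: 3.55
tool_pos: [0.5359, -0.27, 0.4375]
eef_rot: [-29.5, 90.0, -32.9]
contact_force: [-0.2, -0.6, 0.3]
grip_width: 0.0338
```

```bash
python3 - <<'E'
from h import *
snap('side','side1');snap('wrist','wrist1')
a=cv2.imread('pics/side1.png')[200:360,200:420];cv2.imwrite('pics/s1.png',cv2.resize(a,None,fx=3,fy=3))
C=np.array([.713,-.2805]); P=np.array([.536,-.270])
r=np.hypot(*(P-C)); a0=np.arctan2(*(P-C)[::-1])
print(r,np.degrees(a0))
for i in range(0,26,1):
    a=a0-i*.04; print(i,(C+r*np.array([np.cos(a),np.sin(a)])).round(4),
     (r/.2*(np.array([np.cos(a-.04),np.sin(a-.04)])-np.array([np.cos(a),np.sin(a)]))).round(3))
print(read_state()['tool_pos'])
E
```

```text
0.17731116716101097 176.60507645788172
0 [ 0.536 -0.27 ] [0.003 0.035]
1 [ 0.5366 -0.2629] [0.004 0.035]
2 [ 0.5374 -0.2559] [0.006 0.035]
3 [ 0.5385 -0.2489] [0.007 0.035]
4 [ 0.5399 -0.2419] [0.008 0.034]
5 [ 0.5416 -0.235 ] [0.01  0.034]
6 [ 0.5436 -0.2282] [0.011 0.034]
7 [ 0.5458 -0.2215] [0.012 0.033]
8 [ 0.5483 -0.2149] [0.014 0.033]
9 [ 0.551  -0.2083] [0.015 0.032]
10 [ 0.5541 -0.2019] [0.016 0.031]
11 [ 0.5573 -0.1956] [0.018 0.031]
12 [ 0.5609 -0.1895] [0.019 0.03 ]
13 [ 0.5646 -0.1834] [0.02  0.029]
14 [ 0.5686 -0.1776] [0.021 0.028]
15 [ 0.5728 -0.1719] [0.022 0.028]
16 [ 0.5773 -0.1664] [0.023 0.027]
17 [ 0.582 -0.161] [0.024 0.026]
18 [ 0.5869 -0.1559] [0.025 0.025]
19 [ 0.5919 -0.151 ] [0.026 0.024]
20 [ 0.5972 -0.1462] [0.027 0.023]
21 [ 0.6027 -0.1417] [0.028 0.022]
22 [ 0.6083 -0.1374] [0.029 0.02 ]
23 [ 0.6141 -0.1333] [0.03  0.019]
24 [ 0.6201 -0.1295] [0.031 0.018]
25 [ 0.6262 -0.1259] [0.031 0.017]
[ 0.53597611 -0.27014085  0.43816018]
```

View pics/s1.png

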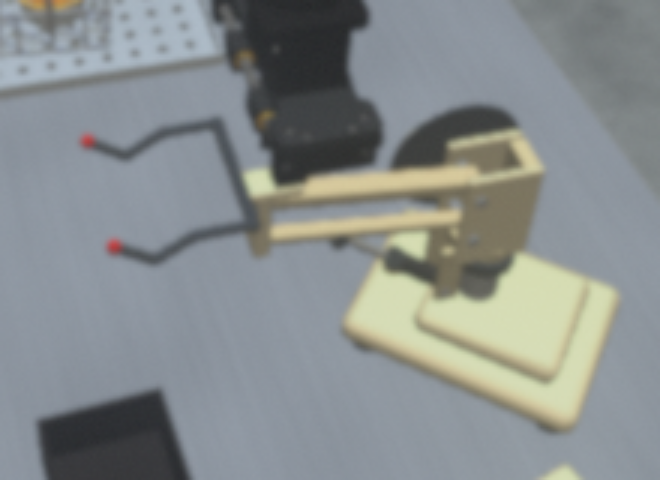

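View pics/wrist1.png

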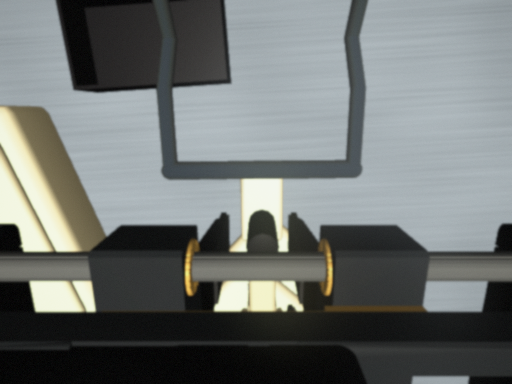

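Call:
send_rows(
  turn=[
    [0, 0, -0.333],
    [0, 0, -0.333],
    [0, 0, -0.333],
    [0, 0, -0.333],
    [0, 0, -0.333],
    [0, 0, -0.333],
    [0, 0, -0.333],
    [0, 0, -0.333],
    [0, 0, -0.333],
    [0, 0, -0.333],
    [0, 0, -0.333],
    [0, 0, -0.333],
    [0, 0, -0.333],
    [0, 0, -0.333],
    [0, 0, -0.333],
    [0, 0, 0],
  ],
  xyz=[
    [0.003, 0.035, 0],
    [0.004, 0.035, 0],
    [0.006, 0.035, 0],
    [0.007, 0.035, 0],
    [0.008, 0.034, 0],
    [0.01, 0.034, 0],
    [0.011, 0.034, 0],
    [0.012, 0.033, 0],
    [0.014, 0.033, 0],
    [0.015, 0.032, 0],
    [0.016, 0.031, 0],
    [0.018, 0.031, 0],
    [0.019, 0.03, 0],
    [0.02, 0.029, 0],
    [0.021, 0.028, 0],
    [0, 0, 0],
  ],
  fingers=[-0.3, -0.3, -0.3, -0.3, -0.3, -0.3, -0.3, -0.3, -0.3, -0.3, -0.3, -0.3, -0.3, -0.3, -0.3, -0.3],
)

```text
time_s: 5.65
tool_pos: [0.5729, -0.172, 0.438]
eef_rot: [16.4, 89.9, -21.3]
contact_force: [-0.2, -0.4, 0.1]
grip_width: 0.0334
```

```bash
python3 - <<'E'
from h import *
snap('top','top2');snap('wrist','wrist2')
a=cv2.imread('pics/top2.png')[90:270,240:420];b=cv2.imread('pics/wrist2.png');cv2.imwrite('pics/s2.png',np.hstack([cv2.resize(a,(384,384)),b[:,50:450]]))
print(read_state()['tool_pos'],read_state()['contact_force'])
E
```

```text
[ 0.57266425 -0.17231438  0.43774233] [ 0.28754198  0.23480693 -0.11002114]
```

View pics/s2.png

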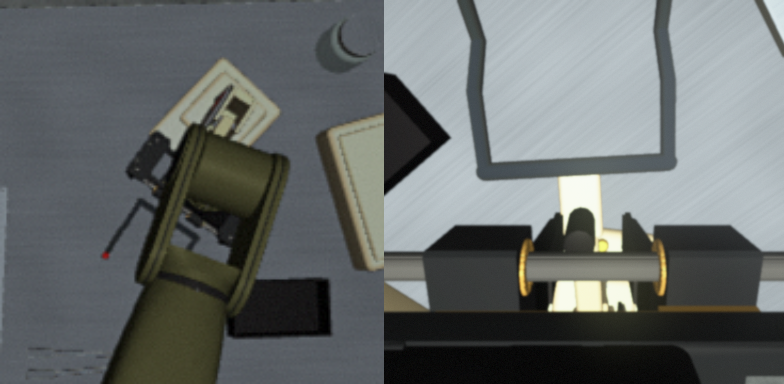

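Call:
send_rows(
  turn=[
    [0, 0, -0.333],
    [0, 0, -0.333],
    [0, 0, -0.333],
    [0, 0, -0.333],
    [0, 0, 0],
  ],
  xyz=[
    [0.022, 0.028, 0],
    [0.023, 0.027, 0],
    [0.024, 0.026, 0],
    [0.025, 0.025, 0],
    [0, 0, 0],
  ],
  fingers=[-0.3, -0.3, -0.3, -0.3, -0.3],
)

```text
time_s: 6.38
tool_pos: [0.5915, -0.1511, 0.4374]
eef_rot: [26.1, 90.0, -20.8]
contact_force: [-0.8, 0.6, 0.0]
grip_width: 0.0328
```

Call:
send_rows(
  turn=[
    [0, 0, -0.333],
    [0, 0, -0.333],
    [0, 0, 0],
  ],
  xyz=[
    [0.026, 0.024, 0],
    [0.027, 0.023, 0],
    [0, 0, 0],
  ],
  fingers=[-0.3, -0.3, -0.3],
)

```text
time_s: 6.75
tool_pos: [0.5998, -0.1448, 0.4359]
eef_rot: [-91.0, 89.1, -142.5]
contact_force: [-14.3, -13.8, 0.5]
grip_width: 0.0362
```

Call:
send_rows(
  turn=[
    [0, 0, 0],
    [0, 0, 0],
    [0, 0, 0],
  ],
  xyz=[
    [-0.007, -0.007, 0],
    [0, 0, 0],
    [0, 0, 0],
  ],
  fingers=[-0.3, -0.3, -0.3],
)

```text
time_s: 7.12
tool_pos: [0.5984, -0.1461, 0.4361]
eef_rot: [-92.8, 89.2, -144.4]
contact_force: [-12.3, -11.8, 0.2]
grip_width: 0.0336
```

```bash
python3 - <<'E'
from h import *
snap('wrist','wrist3');snap('side','side3');a=cv2.imread('pics/side3.png')[180:340,180:400]
cv2.imwrite('pics/s3.png',np.hstack([cv2.resize(a,(528,384)),cv2.imread('pics/wrist3.png')[:,120:390]]))
print(read_state()['tool_pos'],read_state()['contact_force'])
E
```

```text
[ 0.59838051 -0.14609446  0.43602277] [-12.49013742 -10.32939269   0.48426388]
```

View pics/s3.png

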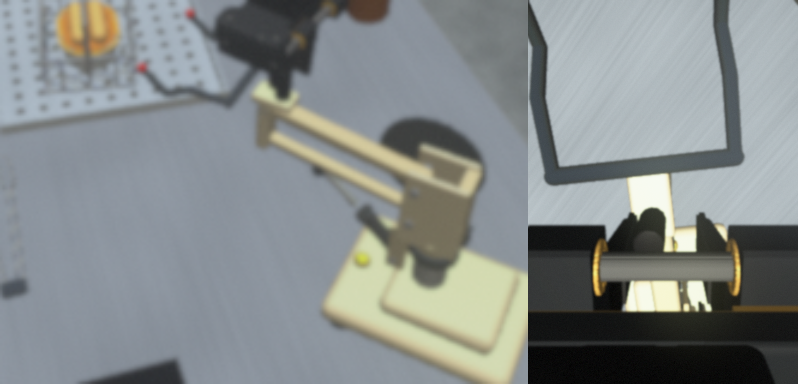

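Call:
send_rows(
  turn=[
    [0, 0, 0],
    [0, 0, 0],
    [0, 0, 0],
    [0, 0, 0],
    [0, 0, 0],
    [0, 0, 0],
  ],
  xyz=[
    [-0.018, -0.017, 0],
    [-0.017, -0.016, 0],
    [0, 0, 0],
    [0, 0, 0.1],
    [0, 0, 0.2],
    [0, 0, 0.1],
  ],
  fingers=[-0.3, -0.2, -0.2, -0.2, -0.2, -0.2],
)

```text
time_s: 7.98
tool_pos: [0.5938, -0.1493, 0.5216]
eef_rot: [33.9, 89.7, -17.6]
contact_force: [0.8, -0.2, 0.7]
grip_width: 0.0384
```

```bash
python3 - <<'E'
from h import *
im,p,z=pts('top0'); hsv=cv2.cvtColor(im,cv2.COLOR_RGB2HSV)
m=((hsv[...,0]>100)&(hsv[...,0]<130)&(hsv[...,1]>100)); m[:,:185]=0;m[:,215:]=0;m[:205]=0;m[235:]=0
v,u=np.where(m); P=np.array([onz('top0',a,b,.146)[:2] for a,b in zip(u,v)])
r=cv2.minAreaRect(np.stack([u,v],1).astype(np.float32)); print(len(u),r)
c=P.mean(0); w,V=np.linalg.eigh(np.cov((P-c).T)); print(c,V[:,1],np.degrees(np.arctan2(V[1,1],V[0,1])),(P-c)@V[:,1].reshape(2,1).repeat(1,1)[:, :1].shape[0] if 0 else '')
print(onz('top0',179.5,215.4,.13),onz('top0',227.6,222.6,.13))
# bar pixels high
m2=(p[...,2]>.11)&(p[...,2]<.16)&(p[...,0]>.38)&(p[...,0]<.53)&(p[...,1]>.13)&(p[...,1]<.36)
Q=p[m2];c=Q.mean(0);w,V=np.linalg.eigh(np.cov((Q-c)[:,:2].T));print(len(Q),c,V[:,1],Q.min(0),Q.max(0))
s=read_state();print(s['tool_pos'],s['contact_force'],Ro.from_euler('xyz',s['eef_rot'],degrees=True).as_matrix()[:,1])
E
```

```text
63 ((200.3399658203125, 219.61996459960938), (15.273507118225098, 3.9597983360290527), 8.130102157592773)
[0.45735846 0.24186617] [0.18295515 0.98312126] 79.4580636494635 
[0.47350644 0.3172068  0.13      ] [0.44395669 0.14739827 0.13      ]
152 [0.45611995 0.23937529 0.14086434] [0.17012044 0.98542328] [0.43871729 0.15750757 0.11054108] [0.47489217 0.32837463 0.1531836 ]
[ 0.59377743 -0.14925355  0.52161696] [ 0.79263736 -0.24658976  0.68488178] [0.78239159 0.62277919 0.00307945]
```

Call:
send_rows(
  turn=[
    [0, 0, -0.705],
    [0, 0, -0.705],
    [0, 0, -0.705],
    [0, 0, -0.705],
    [0, 0, -0.705],
    [0, 0, -0.705],
    [0, 0, -0.705],
    [0, 0, -0.705],
    [0, 0, -0.705],
    [0, 0, -0.705],
    [0, 0, 0],
    [0, 0, 0],
  ],
  xyz=[
    [-0.0685, 0.1955, 0],
    [-0.0685, 0.1955, 0],
    [-0.0685, 0.1955, 0],
    [-0.0685, 0.1955, 0],
    [-0.0685, 0.1955, 0],
    [-0.0685, 0.1955, 0],
    [-0.0685, 0.1955, 0],
    [-0.0685, 0.1955, -0.1],
    [-0.0685, 0.1955, -0.2],
    [-0.0685, 0.1955, -0.16],
    [0, 0, 0],
    [0, 0, 0],
  ],
  fingers=[0.1, 0.1, 0.1, 0.1, 0.1, 0.1, 0.1, 0.1, 0.1, 0.1, 0.1, 0.1],
)

```text
time_s: 9.48
tool_pos: [0.4569, 0.2414, 0.4263]
eef_rot: [106.6, 89.9, 6.7]
contact_force: [0.4, -0.0, 0.7]
grip_width: 0.0524
```

```bash
python3 - <<'E'
from h import *
for n in('top','side','wrist'): snap(n,n+'4')
a=cv2.imread('pics/top4.png')[90:270,240:420];cv2.imwrite('pics/s4.png',np.hstack([cv2.resize(a,(384,384)),cv2.resize(cv2.imread('pics/wrist4.png'),(400,300)).copy() if 0 else cv2.imread('pics/wrist4.png')[:,60:460]]))
s=read_state();print(s['tool_pos'],Ro.from_euler('xyz',s['eef_rot'],degrees=True).as_matrix()[:,1])
E
```

```text
[0.45730873 0.24074184 0.42700454] [ 0.98463714 -0.17459364  0.00260118]
```

View pics/s4.png

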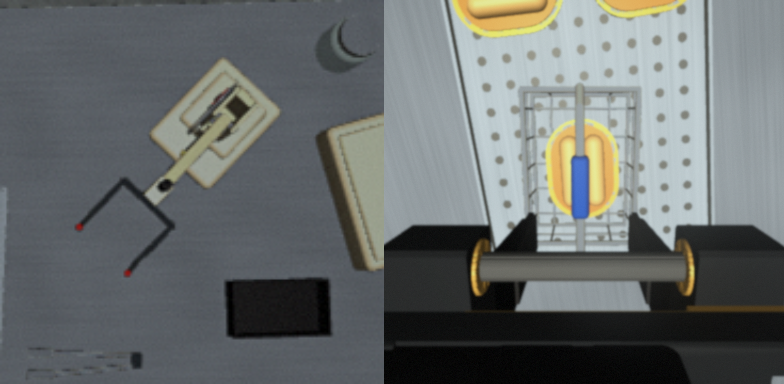

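View pics/side4.png

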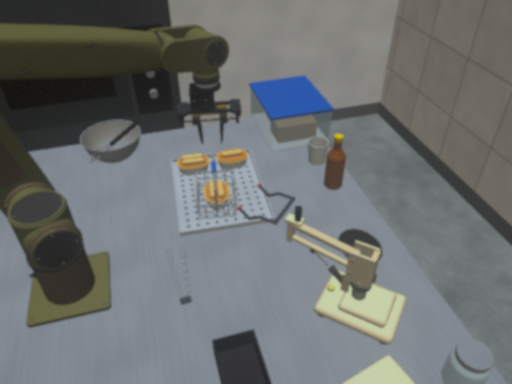

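```bash
python3 - <<'E'
from h import *
from scipy import ndimage as nd
im,p,z=pts('wrist4'); hsv=cv2.cvtColor(im,cv2.COLOR_RGB2HSV)
m=((hsv[...,0]>105)&(hsv[...,0]<130)&(hsv[...,1]>140)); v,u=np.where(m); print(m.sum(),u.mean(),v.mean(),u.min(),u.max(),v.min(),v.max(),np.nanmedian(p[m],0)); print(onz('wrist4',u.mean(),v.mean(),.146))
print(onz('wrist4',u.mean(),v.max(),.146),onz('wrist4',u.mean(),v.min(),.146))
T={}
for f in('top4','side4'):
    im,p,z=pts(f); hsv=cv2.cvtColor(im,cv2.COLOR_RGB2HSV)
    H,S,V=hsv[...,0],hsv[...,1],hsv[...,2]
    l,n=nd.label(((H<8)|(H>172))&(S>110)&(V>60))
    for i in range(1,n+1):
        a=l==i
        if a.sum()<3: continue
        v,u=np.where(a); print(f,a.sum(),u.mean().round(1),v.mean().round(1),np.nanmedian(p[a],0).round(3)); T.setdefault(f,[]).append((u.mean(),v.mean()))
    V2=p[...,2]; m=(V2>.262)&(V2<.28)&(V<70)&(p[...,0]>.5)&(p[...,0]<.7)&(p[...,1]>-.3)&(p[...,1]<-.05); print(f,'knob',m.sum(),np.nanmedian(p[m],0))
    v,u=np.where(m);print(u.mean(),v.mean())
E
```

```text
995 238.02814070351758 205.56381909547738 0 496 158 383 [0.45549081 0.24741767 0.14557935]
[0.43816877 0.23186064 0.146     ]
[0.40258725 0.04887254 0.146     ] [0.44605835 0.27243503 0.146     ]
top4 8 276.9 195.9 [ 0.529 -0.023  0.256]
top4 9 299.3 217.4 [ 0.46  -0.091  0.257]
top4 knob 21 [ 0.58844243 -0.1502452   0.27140603]
317.1904761904762 176.0952380952381
side4 3 238.7 207.7 [ 0.458 -0.096  0.252]
side4 knob 25 [ 0.58598085 -0.15903068  0.26839632]
298.12 209.56
```

```bash
python3 - <<'E'
from h import *
im,p,z=pts('wrist4'); hsv=cv2.cvtColor(im,cv2.COLOR_RGB2HSV)
m=((hsv[...,0]>105)&(hsv[...,0]<130)&(hsv[...,1]>140)); m[:,:220]=0;m[:,290:]=0;m[:140]=0;m[230:]=0
v,u=np.where(m); print(m.sum(),u.min(),u.max(),v.min(),v.max(),np.nanmedian(p[m],0)); print(onz('wrist4',u.mean(),v.mean(),.146),onz('wrist4',u.mean(),v.max(),.146),onz('wrist4',u.mean(),v.min(),.146))
for f,l in(('top4',((276.9,195.9),(299.3,217.4))),('side4',((238.7,207.7),))):
    for q in l: print(f,onz(f,*q,.255))
E
```

```text
874 249 263 158 217 [0.45616616 0.24432802 0.14544488]
[0.45614691 0.24477057 0.146     ] [0.45147972 0.21889281 0.146     ] [0.46066484 0.26982075 0.146     ]
top4 [ 0.52941507 -0.02271087  0.255     ]
top4 [ 0.45908696 -0.09232911  0.255     ]
side4 [ 0.45633643 -0.0983313   0.255     ]
```

Call:
send_rows(
  turn=[
    [0, 0, 0],
    [0, 0, 0],
    [0, 0, 0],
    [0, 0, 0],
    [0, 0, 0],
    [0, 0, 0],
    [0, 0, 0],
    [0, 0, 0],
    [0, 0, 0],
    [0, 0, 0],
    [0, 0, 0],
    [0, 0, 0],
    [0, 0, 0],
  ],
  xyz=[
    [-0.005, 0.015, -0.1],
    [0, 0, -0.12],
    [0, 0, -0.12],
    [0, 0, -0.12],
    [0, 0, -0.09],
    [0, 0, -0.04],
    [0, 0, 0],
    [0, 0, 0],
    [0, 0, 0],
    [0, 0, 0],
    [0, 0, 0],
    [0, 0, 0],
    [0, 0, 0],
  ],
  fingers=[0.1, 0.1, 0.1, 0.1, 0.1, 0.1, 0.1, -1, -1, -1, -1, -1, -1],
  newtons=30,
)

```text
time_s: 11.25
tool_pos: [0.4558, 0.2444, 0.3074]
eef_rot: [111.7, 89.9, 11.7]
contact_force: [2.1, 0.1, -0.1]
grip_width: 0.016
```

Call:
send_rows(
  turn=[
    [0, 0, 0],
    [0, 0, 0],
    [0, 0, 0],
    [0, 0, 0],
    [0, 0, 0],
    [0, 0, 0],
    [0, 0, 0],
    [0, 0, 0],
    [0, 0, 0],
    [0, 0, 0],
    [0, 0, 0],
    [0, 0, 0],
    [0, 0, 0],
  ],
  xyz=[
    [0, 0, 0.02],
    [0, 0, 0.04],
    [0, 0, 0.06],
    [0, 0, 0.08],
    [0, 0, 0.09],
    [0, 0, 0.1],
    [0, 0, 0.1],
    [0, 0, 0.1],
    [0, 0, 0.08],
    [0, 0, 0.06],
    [0, 0, 0.04],
    [0, 0, 0],
    [0, 0, 0],
  ],
  fingers=[-1, -1, -1, -1, -1, -1, -1, -1, -1, -1, -1, -1, -1],
)

```text
time_s: 12.88
tool_pos: [0.4555, 0.2444, 0.4603]
eef_rot: [-57.9, 89.9, -157.9]
contact_force: [0.2, 0.1, -5.3]
grip_width: 0.0159
```

```bash
python3 - <<'E'
from h import *
snap('wrist','wrist5');snap('side','side5')
a=cv2.imread('pics/side5.png')[80:260,120:320];cv2.imwrite('pics/s5.png',np.hstack([cv2.resize(a,(426,384)),cv2.imread('pics/wrist5.png')[:,80:440]]))
s=read_state();print(s['tool_pos'],s['contact_force'],Ro.from_euler('xyz',s['eef_rot'],degrees=True).as_matrix()[:,1])
E
```

```text
[0.455543   0.2443706  0.46019841] [-0.09795171 -0.85454611 -4.99811982] [ 0.98482218 -0.17356053 -0.00142086]
```

View pics/s5.png

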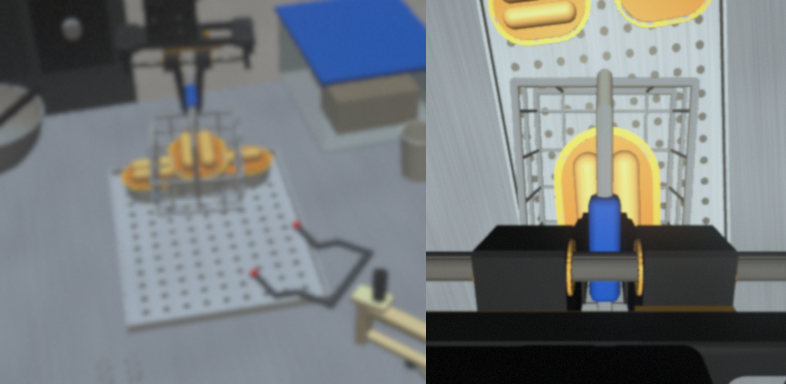

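Call:
send_rows(
  turn=[
    [0, 0, -0.184],
    [0, 0, -0.184],
    [0, 0, -0.368],
    [0, 0, -0.368],
    [0, 0, -0.368],
    [0, 0, -0.368],
    [0, 0, -0.368],
    [0, 0, -0.368],
    [0, 0, -0.368],
    [0, 0, -0.368],
    [0, 0, -0.368],
    [0, 0, -0.368],
    [0, 0, -0.368],
    [0, 0, -0.368],
    [0, 0, -0.184],
    [0, 0, -0.184],
    [0, 0, 0],
    [0, 0, 0],
  ],
  xyz=[
    [-0.0045, -0.042, 0],
    [-0.0045, -0.042, 0],
    [-0.009, -0.0845, 0],
    [-0.009, -0.0845, 0],
    [-0.009, -0.0845, 0],
    [-0.009, -0.0845, 0],
    [-0.009, -0.0845, 0],
    [-0.009, -0.0845, 0],
    [-0.009, -0.0845, 0],
    [-0.009, -0.0845, 0],
    [-0.009, -0.0845, 0],
    [-0.009, -0.0845, 0],
    [-0.009, -0.0845, 0],
    [-0.009, -0.0845, 0],
    [-0.0045, -0.042, 0],
    [-0.0045, -0.042, 0],
    [0, 0, 0],
    [0, 0, 0],
  ],
  fingers=[-1, -1, -1, -1, -1, -1, -1, -1, -1, -1, -1, -1, -1, -1, -1, -1, -1, -1],
)

```text
time_s: 15.22
tool_pos: [0.4305, 0.0082, 0.4611]
eef_rot: [-135.0, 90.0, 89.7]
contact_force: [-0.1, -0.4, -4.7]
grip_width: 0.0159
```

```bash
python3 - <<'E'
from h import *
snap('wrist','wrist6');snap('side','side6');snap('top','top6')
a=cv2.imread('pics/side6.png')[110:290,150:350];cv2.imwrite('pics/s6.png',np.hstack([cv2.resize(a,(426,384)),cv2.imread('pics/wrist6.png')[:,80:440]]))
s=read_state();print(s['tool_pos'],s['contact_force'],Ro.from_euler('xyz',s['eef_rot'],degrees=True).as_matrix().round(4))
E
```

```text
[0.43045324 0.00835097 0.4611233 ] [ 0.07676415  0.09346438 -4.28312725] [[-1.000e-04  7.025e-01 -7.117e-01]
 [ 1.000e-04 -7.117e-01 -7.025e-01]
 [-1.000e+00 -1.000e-04 -1.000e-04]]
```

View pics/s6.png

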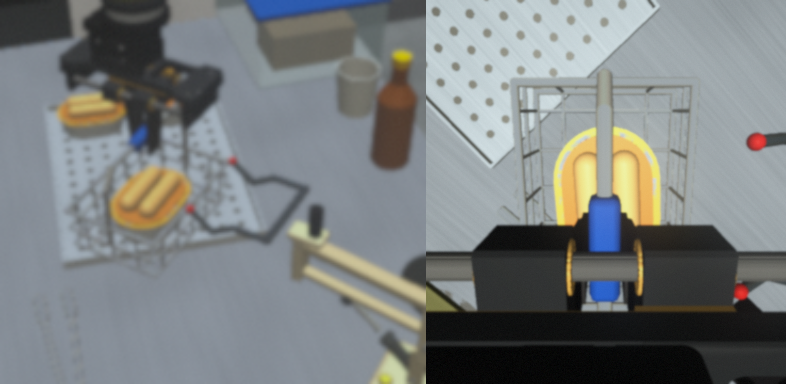

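View pics/top6.png

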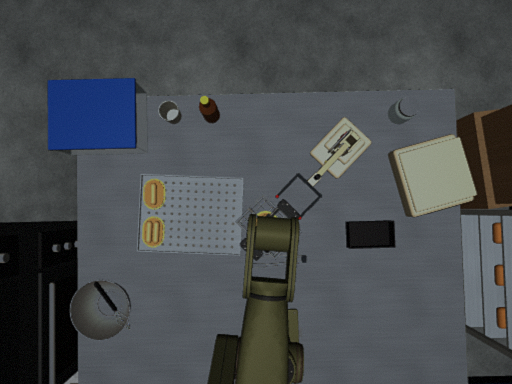

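```bash
python3 - <<'E'
from h import *
from scipy import ndimage as nd
im,p,z=pts('wrist6'); hsv=cv2.cvtColor(im,cv2.COLOR_RGB2HSV); H,S,V=cv2.split(hsv)
l,n=nd.label(((H<8)|(H>172))&(S>150)&(V>60)); T=[]
for i in range(1,n+1):
    a=l==i
    if a.sum()<20: continue
    v,u=np.where(a); P=onz('wrist6',u.mean(),v.mean(),.255); print(a.sum(),u.mean(),v.mean(),P,np.nanmedian(p[a],0)); T.append(P)
E
```

```text
224 410.6875 141.33035714285714 [ 0.52801466 -0.02042167  0.255     ] [ 0.52787344 -0.0203106   0.25532972]
187 394.54545454545456 291.72727272727275 [ 0.45817855 -0.09029482  0.255     ] [ 0.45838823 -0.09017406  0.25483358]
```

Call:
send_rows(
  turn=[
    [0, 0, 0],
    [0, 0, 0],
    [0, 0, 0],
    [0, 0, 0],
    [0, 0, 0],
    [0, 0, 0],
    [0, 0, 0],
    [0, 0, 0],
    [0, 0, 0],
    [0, 0, 0],
    [0, 0, 0],
    [0, 0, 0],
    [0, 0, 0],
    [0, 0, 0],
  ],
  xyz=[
    [0.02, -0.02, 0],
    [0.035, -0.036, 0],
    [0.04, -0.04, 0],
    [0.04, -0.04, 0],
    [0.04, -0.04, 0],
    [0.04, -0.04, 0],
    [0.04, -0.04, 0],
    [0.04, -0.04, 0],
    [0.04, -0.041, 0],
    [0.04, -0.041, 0],
    [0.025, -0.026, 0],
    [0.015, -0.017, 0],
    [0, 0, 0],
    [0, 0, 0],
  ],
  fingers=[-1, -1, -1, -1, -1, -1, -1, -1, -1, -1, -1, -1, -1, -1],
)

```text
time_s: 17.12
tool_pos: [0.5133, -0.076, 0.4611]
eef_rot: [-90.5, 90.0, 134.1]
contact_force: [0.3, -0.4, -5.0]
grip_width: 0.0154
```

```bash
python3 - <<'E'
from h import *
snap('wrist','wrist7');snap('side','side7')
a=cv2.imread('pics/side7.png')[130:290,170:350];cv2.imwrite('pics/s7.png',np.hstack([cv2.resize(a,(432,384)),cv2.imread('pics/wrist7.png')[:,80:440]]))
s=read_state();print(s['tool_pos'],s['contact_force'],Ro.from_euler('xyz',s['eef_rot'],degrees=True).as_matrix().round(4)[:,1])
E
```

```text
[ 0.51326871 -0.0760041   0.46120885] [ 0.22134998 -0.0716627  -4.75316015] [ 0.7021 -0.712  -0.    ]
```

View pics/s7.png

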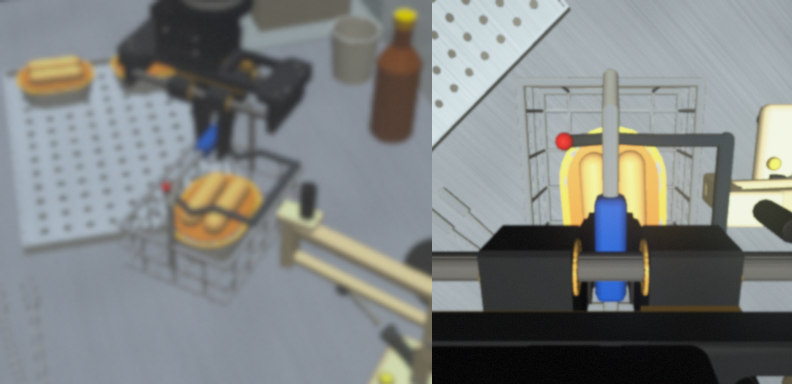

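Call:
send_rows(
  turn=[
    [0, 0, 0],
    [0, 0, 0],
    [0, 0, 0],
    [0, 0, 0],
    [0, 0, 0],
    [0, 0, 0],
    [0, 0, 0],
    [0, 0, 0],
    [0, 0, 0],
    [0, 0, 0],
    [0, 0, 0],
    [0, 0, 0],
  ],
  xyz=[
    [0, 0, -0.015],
    [0, 0, -0.025],
    [0, 0, -0.025],
    [0, 0, -0.025],
    [0, 0, -0.025],
    [0, 0, -0.025],
    [0, 0, -0.025],
    [0, 0, -0.025],
    [0, 0, -0.02],
    [0, 0, -0.015],
    [0, 0, 0],
    [0, 0, 0],
  ],
  fingers=[-1, -1, -1, -1, -1, -1, -1, -1, -1, -1, -1, -1],
)

```text
time_s: 18.73
tool_pos: [0.5135, -0.0762, 0.4164]
eef_rot: [122.3, 90.0, -13.1]
contact_force: [-0.1, 0.0, -4.3]
grip_width: 0.0156
```

Call:
send_rows(
  turn=[
    [0, 0, 0],
    [0, 0, 0],
    [0, 0, 0],
    [0, 0, 0],
    [0, 0, 0],
    [0, 0, 0],
  ],
  xyz=[
    [0, 0, -0.01],
    [0, 0, -0.015],
    [0, 0, -0.015],
    [0, 0, -0.015],
    [0, 0, 0],
    [0, 0, 0],
  ],
  fingers=[-1, -1, -1, -1, -1, -1],
)

```text
time_s: 19.48
tool_pos: [0.5135, -0.0762, 0.4053]
eef_rot: [98.1, 90.0, -37.3]
contact_force: [0.7, -0.7, -4.6]
grip_width: 0.016
```

```bash
python3 - <<'E'
from h import *
snap('wrist','wrist8');snap('side','side8')
a=cv2.imread('pics/side8.png')[130:290,170:350];cv2.imwrite('pics/s8.png',np.hstack([cv2.resize(a,(432,384)),cv2.imread('pics/wrist8.png')[:,80:440]]))
s=read_state();print(s['tool_pos'],s['contact_force'],s['wrist_torque'])
E
```

```text
[ 0.51345389 -0.07623123  0.40535611] [ 0.52308741 -0.4315072  -3.50982265] [-0.13293793  0.07380328 -0.00230562]
```

View pics/s8.png

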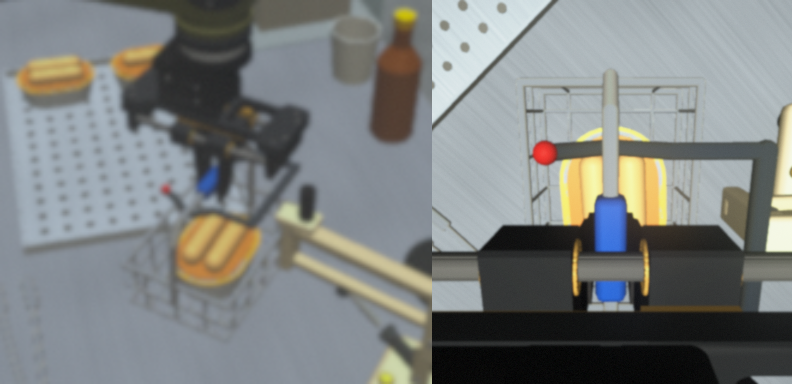

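Call:
send_rows(
  turn=[
    [0, 0, 0],
    [0, 0, 0],
    [0, 0, 0],
    [0, 0, 0],
    [0, 0, 0],
    [0, 0, 0],
    [0, 0, 0],
  ],
  xyz=[
    [0.003, -0.003, -0.01],
    [0.002, -0.002, -0.015],
    [0.002, -0.002, -0.015],
    [0, 0, -0.015],
    [0, 0, -0.01],
    [0, 0, 0],
    [0, 0, 0],
  ],
  fingers=[-1, -1, -1, -1, -1, -1, -1],
)

```text
time_s: 20.45
tool_pos: [0.5147, -0.0773, 0.3919]
eef_rot: [-84.8, 89.9, 139.8]
contact_force: [-4.6, 4.1, -1.5]
grip_width: 0.0158
```

```bash
python3 - <<'E'
from h import *
snap('wrist','wrist9');snap('side','side9')
a=cv2.imread('pics/side9.png')[130:290,170:350];cv2.imwrite('pics/s9.png',np.hstack([cv2.resize(a,(432,384)),cv2.imread('pics/wrist9.png')[:,80:440]]))
s=read_state();print(s['tool_pos'],s['contact_force'],s['wrist_torque'])
E
```

```text
[ 0.51463851 -0.07731556  0.39187991] [-4.14002515  3.8989625  -1.58949445] [0.66283045 0.76742408 0.05656178]
```

View pics/s9.png

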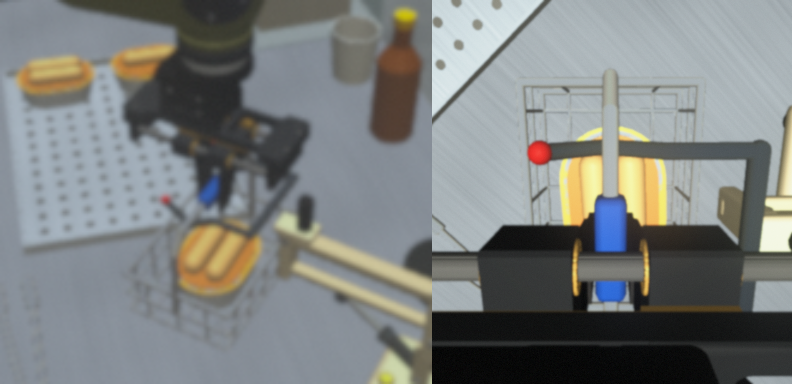

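Call:
send_rows(
  turn=[
    [0, 0, 0],
    [0, 0, 0],
    [0, 0, 0],
  ],
  xyz=[
    [-0.005, 0.005, 0],
    [-0.003, 0.003, 0],
    [0, 0, 0],
  ],
  fingers=[-1, -1, -1],
)

```text
time_s: 20.92
tool_pos: [0.5134, -0.0762, 0.3926]
eef_rot: [103.9, 89.9, -31.5]
contact_force: [0.1, -1.0, -3.6]
grip_width: 0.0153
```

Call:
send_rows(
  turn=[
    [0, 0, 0],
    [0, 0, 0],
    [0, 0, 0],
    [0, 0, 0],
    [0, 0, 0],
  ],
  xyz=[
    [0, 0, -0.01],
    [0, 0, -0.015],
    [0, 0, -0.01],
    [0, 0, 0],
    [0, 0, 0],
  ],
  fingers=[-1, -1, -1, -1, -1],
)

```text
time_s: 21.55
tool_pos: [0.5132, -0.076, 0.3852]
eef_rot: [-73.4, 90.0, 151.2]
contact_force: [-0.6, 0.4, -1.5]
grip_width: 0.0157
```

Call:
send_rows(
  turn=[
    [0, 0, 0],
    [0, 0, 0],
    [0, 0, 0],
    [0, 0, 0],
    [0, 0, 0],
  ],
  xyz=[
    [-0.001, 0.001, -0.01],
    [-0.001, 0.001, -0.015],
    [-0.001, 0.001, -0.01],
    [0, 0, 0],
    [0, 0, 0],
  ],
  fingers=[-1, -1, -1, -1, -1],
)

```text
time_s: 22.18
tool_pos: [0.5127, -0.0754, 0.3783]
eef_rot: [97.9, 90.0, -37.5]
contact_force: [-0.4, -0.7, -1.0]
grip_width: 0.0158
```

Call:
send_rows(
  turn=[
    [0, 0, 0],
    [0, 0, 0],
    [0, 0, 0],
    [0, 0, 0],
    [0, 0, 0],
  ],
  xyz=[
    [0, 0, -0.01],
    [0, 0, -0.015],
    [0, 0, -0.01],
    [0, 0, 0],
    [0, 0, 0],
  ],
  fingers=[-1, -1, -1, -1, -1],
)

```text
time_s: 22.8
tool_pos: [0.5128, -0.0755, 0.3715]
eef_rot: [104.7, 90.0, -30.7]
contact_force: [1.8, -1.5, -0.3]
grip_width: 0.0161
```

```bash
python3 - <<'E'
from h import *
for i in range(8):
    snap(('wrist','side')[i%2],('wrist10','side10')[i%2])
    s=read_state();print(s['tool_pos'],s['contact_force'],s['wrist_torque'])
a=cv2.imread('pics/side10.png')[130:290,170:350];cv2.imwrite('pics/s10.png',np.hstack([cv2.resize(a,(432,384)),cv2.imread('pics/wrist10.png')[:,80:440]]))
E
```

```text
[ 0.51275108 -0.07549828  0.3714449 ] [ 2.25678198 -1.57690796  0.8061478 ] [-0.37467443 -0.21386683  0.08821383]
[ 0.51272956 -0.07550589  0.37144089] [ 2.32817569 -2.03111452  0.41206273] [-0.33987185 -0.23899033  0.10794517]
[ 0.51273343 -0.07551135  0.37142893] [ 2.37364861 -1.28600937  0.29586574] [-0.40460111 -0.20329656  0.09605431]
[ 0.51272438 -0.07549375  0.37138994] [ 2.14533758 -1.66439362 -0.05394518] [-0.46194641 -0.27902368  0.04138421]
[ 0.51272902 -0.07549326  0.37140364] [ 1.30509486 -1.92672753 -0.21931561] [-0.42137748 -0.25019163  0.04740797]
[ 0.51273296 -0.07547639  0.37137044] [ 1.83382353 -2.73200384  0.11581155] [-0.49044883 -0.25794513  0.08610299]
[ 0.51272925 -0.07548086  0.37136699] [ 2.63927633 -2.4718395   0.42991505] [-0.4984165  -0.30756101  0.10035383]
[ 0.51273095 -0.0754807   0.37132929] [ 2.77690568 -2.9907233   0.77979323] [-0.49292221 -0.25550522  0.03119243]
```

View pics/s10.png

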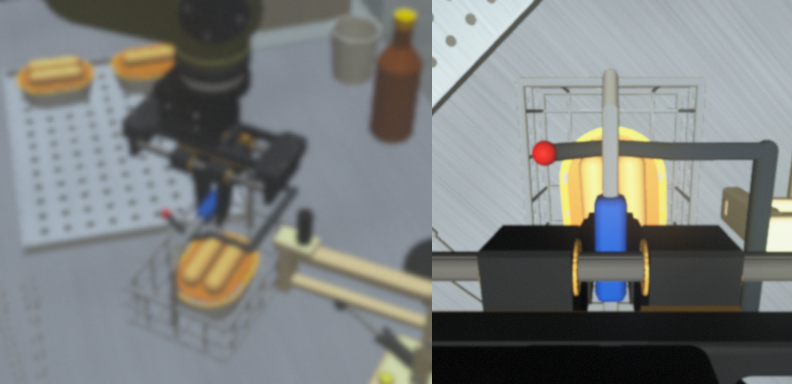

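Call:
send_rows(
  turn=[
    [0, 0, 0],
    [0, 0, 0],
    [0, 0, 0],
  ],
  xyz=[
    [0.003, -0.003, 0],
    [0, 0, 0],
    [0, 0, 0],
  ],
  fingers=[-1, -1, -1],
)

```text
time_s: 23.58
tool_pos: [0.5131, -0.0758, 0.3709]
eef_rot: [-81.2, 89.9, 143.4]
contact_force: [1.1, 0.3, -0.2]
grip_width: 0.0156
```

```bash
python3 - <<'E'
from h import *
L=[]
for i in range(6):
    snap(('wrist','side')[i%2],('wrist11','side11')[i%2])
    s=read_state();L.append(np.r_[s['tool_pos'],s['contact_force'],s['wrist_torque']])
print(np.mean(L,0).round(3))
z=np.load('pics/side11.npz')
from scipy import ndimage as nd
for f in('side4','side11','wrist11'):
    im,p,z=pts(f);H,S,V=cv2.split(cv2.cvtColor(im,cv2.COLOR_RGB2HSV))
    l,n=nd.label(((H<8)|(H>172))&(S>110)&(V>60))
    for i in range(1,n+1):
        a=l==i
        if a.sum()>=3:
            v,u=np.where(a); print(f,a.sum(),u.mean().round(1),v.mean().round(1),np.nanmedian(p[a],0).round(4))
    V2=p[...,2]; m=(V2>.19)&(V2<.28)&(V<70)&(p[...,0]>.55)&(p[...,0]<.62)&(p[...,1]>-.19)&(p[...,1]<-.13); print('knob top',np.nanpercentile(p[m][:,2],95) if m.any() else 0)
E
```

```text
[ 0.513 -0.076  0.371  0.055  0.112  0.108  0.032  0.083  0.072]
side4 3 238.7 207.7 [ 0.4576 -0.0959  0.2523]
knob top 0.26968773020664505
side11 3 238.7 218.7 [ 0.4562 -0.0961  0.2171]
knob top 0.26707637450291577
wrist11 467 191.8 152.6 [ 0.5285 -0.0206  0.2178]
knob top 0.2723277302588349
```

Call:
send_rows(
  turn=[
    [0, 0, 0],
    [0, 0, 0],
    [0, 0, 0],
    [0, 0, 0],
    [0, 0, 0],
  ],
  xyz=[
    [0, 0, -0.01],
    [0.001, -0.001, -0.01],
    [0, 0, -0.005],
    [0, 0, 0],
    [0, 0, 0],
  ],
  fingers=[-1, -1, -1, -1, -1],
)

```text
time_s: 24.5
tool_pos: [0.5133, -0.0761, 0.3661]
eef_rot: [-80.0, 90.0, 144.6]
contact_force: [-1.6, 1.8, 0.1]
grip_width: 0.0158
```

```bash
python3 - <<'E'
from h import *
L=[]
for i in range(10):
    snap('wrist','wrist12')
    s=read_state();L.append(np.r_[s['tool_pos'],s['contact_force'],s['wrist_torque']])
print(np.mean(L,0).round(4),np.std(L,0).round(2)[3:6])
im,p,z=pts('wrist12');H,S,V=cv2.split(cv2.cvtColor(im,cv2.COLOR_RGB2HSV))
a=((H<8)|(H>172))&(S>110)&(V>60);a[:,250:]=0
print(np.nanmedian(p[a],0).round(4))
E
```

```text
[ 0.5134 -0.0761  0.3661 -1.2557  1.9403  0.0449  0.3054  0.369   0.0782] [0.25 0.35 0.66]
[ 0.5289 -0.0209  0.2129]
```

Call:
send_rows(
  turn=[
    [0, 0, 0],
    [0, 0, 0],
    [0, 0, 0],
    [0, 0, 0],
    [0, 0, 0],
  ],
  xyz=[
    [-0.0025, 0.0025, -0.005],
    [0, 0, -0.005],
    [0, 0, 0],
    [0, 0, 0],
    [0, 0, 0],
  ],
  fingers=[-1, -1, -1, -1, -1],
)

```text
time_s: 25.62
tool_pos: [0.5131, -0.0759, 0.3645]
eef_rot: [100.4, 89.9, -35.0]
contact_force: [0.4, -0.9, 1.2]
grip_width: 0.0157
```

```bash
python3 - <<'E'
from h import *
L=[]
for i in range(10):
    snap('wrist','wrist13')
    s=read_state();L.append(np.r_[s['tool_pos'],s['contact_force'],s['wrist_torque']])
print(np.mean(L,0).round(4),np.std(L,0).round(2)[3:6])
im,p,z=pts('wrist13');H,S,V=cv2.split(cv2.cvtColor(im,cv2.COLOR_RGB2HSV))
a=((H<8)|(H>172))&(S>110)&(V>60);a[:,250:]=0
print(np.nanmedian(p[a],0).round(4))
E
```

```text
[ 0.5131 -0.0759  0.3644  1.9845 -2.2771  0.7705 -0.4493 -0.2582  0.0609] [0.35 0.54 0.61]
[ 0.529  -0.021   0.2113]
```

View pics/wrist13.png

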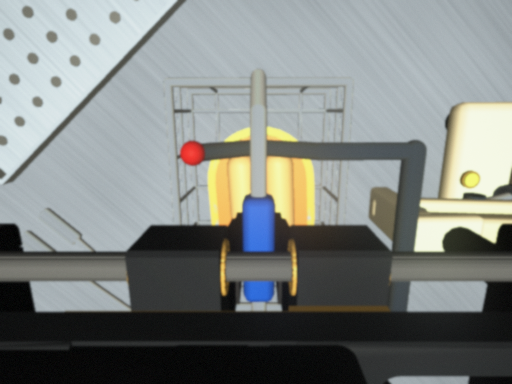

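Call:
send_rows(
  turn=[
    [0, 0, 0],
    [0, 0, 0],
    [0, 0, 0],
    [0, 0, 0],
  ],
  xyz=[
    [0.0012, -0.0012, 0],
    [0, 0, 0],
    [0, 0, 0],
    [0, 0, 0],
  ],
  fingers=[-1, -1, -1, -1],
)

```text
time_s: 26.62
tool_pos: [0.5132, -0.076, 0.3642]
eef_rot: [111.8, 90.0, -23.6]
contact_force: [2.7, -2.4, 1.0]
grip_width: 0.0157
```

Call:
send_rows(
  turn=[
    [0, 0, 0],
    [0, 0, 0],
    [0, 0, 0],
    [0, 0, 0],
    [0, 0, 0],
    [0, 0, 0],
    [0, 0, 0],
    [0, 0, 0],
  ],
  xyz=[
    [0, 0, 0],
    [0, 0, 0],
    [0, 0, 0],
    [0, 0, 0],
    [0, 0, 0],
    [0, 0, 0],
    [0, 0, 0],
    [0, 0, 0],
  ],
  fingers=[-0.63, -0.6, -0.55, -0.5, -0.4, -0.3, -0.2, -0.2],
  newtons=5,
)

```text
time_s: 27.62
tool_pos: [0.5132, -0.0759, 0.3642]
eef_rot: [-83.7, 90.0, 140.9]
contact_force: [-0.4, -0.4, 0.0]
grip_width: 0.0372
```

```bash
python3 - <<'E'
from h import *
L=[]
for i in range(6):
    snap(('wrist','side')[i%2],('wrist14','side14')[i%2])
    s=read_state();L.append(np.r_[s['tool_pos'],s['contact_force'],s['wrist_torque']])
print(np.mean(L,0).round(4),s['grip_width'])
im,p,z=pts('wrist14');H,S,V=cv2.split(cv2.cvtColor(im,cv2.COLOR_RGB2HSV))
a=((H<8)|(H>172))&(S>110)&(V>60);a[:,250:]=0
print(np.nanmedian(p[a],0).round(4))
a=cv2.imread('pics/side14.png')[130:290,170:350];cv2.imwrite('pics/s14.png',np.hstack([cv2.resize(a,(432,384)),cv2.imread('pics/wrist14.png')[:,80:440]]))
E
```

```text
[ 0.5132 -0.0759  0.3642  0.0993 -0.0121  0.0764 -0.0935  0.115   0.0093] 0.03808819728500314
[ 0.5287 -0.0207  0.2158]
```

View pics/s14.png

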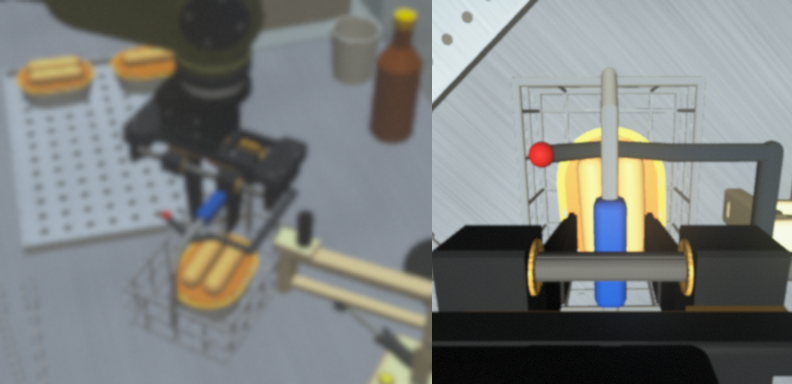

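Call:
send_rows(
  turn=[
    [0, 0, 0],
    [0, 0, 0],
    [0, 0, 0],
    [0, 0, 0],
    [0, 0, 0],
    [0, 0, 0],
    [0, 0, 0],
    [0, 0, 0],
    [0, 0, 0],
    [0, 0, 0],
    [0, 0, 0],
    [0, 0, 0],
    [0, 0, 0],
    [0, 0, 0],
    [0, 0, 0],
  ],
  xyz=[
    [0, 0, 0.04],
    [0, 0, 0.06],
    [0, 0, 0.1],
    [0, 0, 0.15],
    [0, 0, 0.2],
    [0, 0, 0.2],
    [0, 0, 0.1],
    [-0.05, 0.2, 0],
    [-0.05, 0.25, 0],
    [-0.05, 0.25, 0],
    [-0.05, 0.25, 0],
    [-0.05, 0.25, 0],
    [0, 0.1, 0],
    [0, 0, 0],
    [0, 0, 0],
  ],
  fingers=[-0.2, -0.2, -0.2, -0.2, -0.2, -0.2, -0.2, -0.2, -0.2, -0.2, -0.2, -0.2, -0.2, -0.2, -0.2],
)

```text
time_s: 29.8
tool_pos: [0.4632, 0.1836, 0.534]
eef_rot: [7.4, 90.0, -128.0]
contact_force: [0.2, 0.1, -0.6]
grip_width: 0.0382
```

```bash
python3 - <<'E'
from h import *
from scipy import ndimage as nd
for k in range(3):
  snap('side','side15');snap('top','top15')
  for f in('side15','top15'):
    im,p,z=pts(f);H,S,V=cv2.split(cv2.cvtColor(im,cv2.COLOR_RGB2HSV))
    roi=(p[...,2]>.15)&(p[...,2]<.3)&(p[...,0]>.4)&(p[...,0]<.62)&(p[...,1]>-.2)&(p[...,1]<.05)
    for nm,m in(('red',((H<8)|(H>172))&(S>110)&(V>60)),('blue',(H>103)&(H<130)&(S>110))):
        l,n=nd.label(m&roi)
        for i in range(1,n+1):
            a=l==i
            if a.sum()>=3: print(k,f,nm,a.sum(),np.nanmedian(p[a],0).round(4))
a=cv2.imread('pics/side15.png')[130:290,170:350];b=cv2.imread('pics/top15.png')[140:260,230:370];cv2.imwrite('pics/s15.png',np.hstack([cv2.resize(a,(400,355)),cv2.resize(b,(400,355))]))
print(read_state()['time_s'],read_state()['contact_force'])
E
```

```text
0 side15 red 3 [ 0.4561 -0.0945  0.2125]
0 side15 blue 82 [ 0.5108 -0.0809  0.205 ]
0 top15 red 6 [ 0.529  -0.0218  0.2158]
0 top15 red 6 [ 0.458  -0.092   0.2142]
0 top15 blue 70 [ 0.513  -0.0768  0.2081]
1 side15 red 3 [ 0.456  -0.0956  0.215 ]
1 side15 blue 82 [ 0.5109 -0.0813  0.2046]
1 top15 red 6 [ 0.529  -0.0216  0.2165]
1 top15 red 6 [ 0.458  -0.0922  0.216 ]
1 top15 blue 71 [ 0.5131 -0.0754  0.2073]
2 side15 red 3 [ 0.4559 -0.0968  0.2158]
2 side15 blue 81 [ 0.5105 -0.0814  0.2052]
2 top15 red 6 [ 0.529  -0.0217  0.2169]
2 top15 red 7 [ 0.4564 -0.0925  0.2166]
2 top15 blue 70 [ 0.5129 -0.0769  0.2075]
30.1 [ 0.58966785  0.09256395 -0.0730398 ]
```

View pics/s15.png

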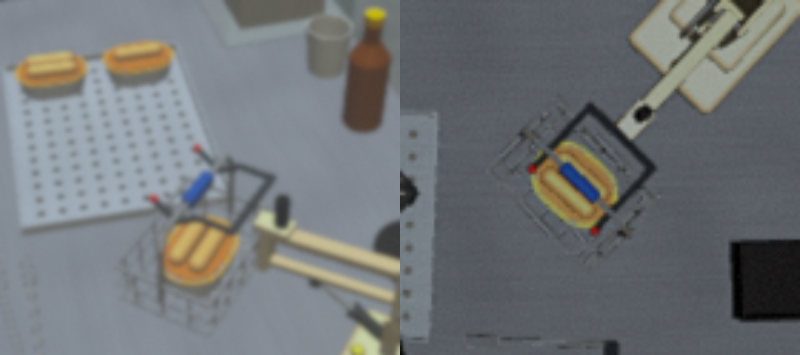

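Call:
send_rows(
  turn=[
    [0, 0, 0],
    [0, 0, 0],
    [0, 0, 0],
    [0, 0, 0],
    [0, 0, 0],
    [0, 0, 0],
    [0, 0, 0],
    [0, 0, 0],
    [0, 0, 0],
    [0, 0, 0],
    [0, 0, 0],
    [0, 0, 0],
    [0, 0, 0],
    [0, 0, 0],
    [0, 0, 0],
    [0, 0, 0],
    [0, 0, 0],
    [0, 0, 0],
    [0, 0, 0],
    [0, 0, 0],
  ],
  xyz=[
    [0, 0, 0],
    [0, 0, 0],
    [0, 0, 0],
    [0, 0, 0],
    [0, 0, 0],
    [0, 0, 0],
    [0, 0, 0],
    [0, 0, 0],
    [0, 0, 0],
    [0, 0, 0],
    [0, 0, 0],
    [0, 0, 0],
    [0, 0, 0],
    [0, 0, 0],
    [0, 0, 0],
    [0, 0, 0],
    [0, 0, 0],
    [0, 0, 0],
    [0, 0, 0],
    [0, 0, 0],
  ],
  fingers=[-0.2, -0.2, -0.2, -0.2, -0.2, -0.2, -0.2, -0.2, -0.2, -0.2, -0.2, -0.2, -0.2, -0.2, -0.2, -0.2, -0.2, -0.2, -0.2, -0.2],
)

```text
time_s: 32.6
tool_pos: [0.4632, 0.1841, 0.5342]
eef_rot: [-146.6, 90.0, 78.0]
contact_force: [0.2, 0.1, -0.8]
grip_width: 0.0378
```

```bash
python3 - <<'E'
from h import *
for k in range(12):
    snap('top','top16');im,p,z=pts('top16');H,S,V=cv2.split(cv2.cvtColor(im,cv2.COLOR_RGB2HSV))
    roi=(p[...,2]>.1)&(p[...,2]<.3)&(p[...,0]>.4)&(p[...,0]<.62)&(p[...,1]>-.2)&(p[...,1]<.05)
    r=((H<8)|(H>172))&(S>110)&(V>60)&roi; b=(H>103)&(H<130)&(S>110)&roi; o=(H>8)&(H<30)&(S>130)&(V>90)&(p[...,2]<.16)&roi
    print(np.nanmean(p[r],0).round(4),np.nanmean(p[b],0).round(4),o.sum(),np.nanmean(p[o],0).round(4),np.nanstd(p[o][:,2]).round(4))
d=p[o]; A=np.c_[d[:,:2],np.ones(len(d))]; print(np.linalg.lstsq(A,d[:,2],rcond=None)[0])
print(read_state()['time_s'])
E
```

```text
[ 0.4958 -0.0544  0.2171] [ 0.5134 -0.0761  0.208 ] 246 [ 0.5113 -0.0786  0.1127] 0.0072
[ 0.4932 -0.0571  0.2165] [ 0.5132 -0.0764  0.2077] 244 [ 0.5105 -0.0791  0.1131] 0.0075
[ 0.4935 -0.0571  0.2171] [ 0.5132 -0.0765  0.2075] 278 [ 0.5102 -0.0796  0.1119] 0.0071
[ 0.4903 -0.0599  0.2163] [ 0.5132 -0.0764  0.2079] 266 [ 0.5105 -0.0812  0.1125] 0.0071
[ 0.4935 -0.0571  0.2167] [ 0.5132 -0.0764  0.2078] 274 [ 0.5108 -0.0804  0.1126] 0.0069
[ 0.4903 -0.0599  0.2167] [ 0.5132 -0.0764  0.2076] 265 [ 0.5095 -0.0801  0.1123] 0.007
[ 0.4911 -0.0599  0.2167] [ 0.5132 -0.0764  0.2077] 255 [ 0.5117 -0.0795  0.1129] 0.0072
[ 0.4935 -0.0571  0.2164] [ 0.5138 -0.0777  0.208 ] 250 [ 0.5117 -0.0789  0.1127] 0.007
[ 0.4935 -0.0572  0.2154] [ 0.5132 -0.0765  0.2074] 252 [ 0.5107 -0.0789  0.1129] 0.0069
[ 0.4884 -0.0621  0.217 ] [ 0.5136 -0.0761  0.2075] 257 [ 0.5117 -0.0787  0.1127] 0.007
[ 0.4934 -0.0571  0.2179] [ 0.5132 -0.0765  0.2072] 259 [ 0.5108 -0.0788  0.1124] 0.0072
[ 0.4935 -0.057   0.2181] [ 0.5132 -0.0764  0.2077] 251 [ 0.5105 -0.0801  0.1128] 0.0072
[-0.01627682  0.03486779  0.12393564]
33.2
```

Everything is still: the bar is in the notches, the basket is level and the tin is centred under the grip. I'm handing it in.

```bash
python3 -c "
from station import finish_job
print(finish_job())"
```

```text
the job is handed in; nothing more can be done
None
```

The basket is hanging freely on the scale, and I handed the job in at about 33 s. The hand-in gives no verdict, so these are my own camera and force checks.

**Swing:** I put the fingers loosely round the black knob and swung the empty arm clockwise about 0.73 rad. It met the stop with about 20 N on the tool. I did not read the swivel angle directly, but the column position worked out before and after the swing agreed to 2–3 mm.

**Hanging:** I gripped the basket by its blue grip (16 mm measured) and brought it in from the front of the fork. I lowered it in small steps, shifting sideways a little as the fork moved along its arc. I let go only once the tool carried no weight.

**Last checks:**
- **Bar position:** the grip centre is within about 1 mm of the fork seat along and across the arm, and about 1 mm in height.
- **Arm:** it has sunk about 38–39 mm, or 0.23 rad, and showed no movement over 12 pictures.
- **Basket:** it is level to about 0.04 rad, judged from the tin's surface. The tin is about 4 mm from under the grip.
- **Clearance:** the gripper is well away and touching nothing.
- **Tins and tub:** I never went near the other two tins or the tub, and they looked unmoved in the last pictures. I did not measure them again.

**Points that did not match:**
- **Overshoot:** just before letting go I had pushed the arm about 4.5 mm past its balance point, so it rose by that much as the fingers opened. I estimate that was well under the speed limit.
- **Weight:** the lifting force suggested about 0.5 kg, while the sink suggests about 0.43 kg. The force readings varied by about 0.6 N.

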